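# Shut the balance doors and hold its top flap open for dosing

## Robot

A 6-joint arm with a two-finger parallel gripper is mounted at the origin on the work surface; the furniture and walls round the work are solid. World frame = base frame: x ahead of the robot, y to its left, z up, the work surface at z = 0. Lengths are in m, angles in rad, forces in N, time in s.
With the tool pointing down it reaches from about 0.35 to 0.85 m from the base axis. Payload 8.1 kg.
Tool frame: the origin (TCP) lies at the very end of the fingers, on their centre line; the grasp point (between the pads) lies 19 mm behind it (robot.grip_depth is the distance from the TCP to the grasp point, in m); z points along the fingers, y is the line along which they close (so a half turn about z gives the same grasp; the last joint's range is limited). The gripper opens to 93 mm and grips with 3 to 60 N. Pads are 15 mm wide; open, the fingers measure 128 mm over their backs; the gripper's body (75 mm by 188 mm) begins 65 mm behind the grasp point.
Start: joints at [1.075, 0.13, 1.488, -0, 1.523, -0.085], TCP at [0.24, 0.55, 0.219] pointing down, gripper open.
Joint ranges: [-2.96, 2.96], [-0.89, 2.26], [0.02, 2.5], [-1.34, 4.48], [0, 2.73], [-2.66, 2.66]. Speed limits (rad/s): [2.39, 2.39, 2.79, 3.14, 3.14, 3.14].

## Interface

Orientations are given as a rotation vector (axis times angle).
In Python, from plant import robot gives the robot as it stands. The module is installed in compiled form; this text tells all that it offers.
- The arm moves only by the shell command python3 -m jog 'ROWS' [FORCE]. ROWS is JSON, a list that holds one entry, the list of rows, each a list of 7 numbers: the turn, a rotation vector about the tool's x, y, z in degrees, then the shift along the tool's x, y, z in cm, then the finger opening in cm, from 0 to 9.3. A call has 1 to 5 rows; each row shifts and turns the commanded pose from where the row before left it, along the tool's axes as they then stand; what a row does not reach is not made up. A row lasts 1/12 s, in which the tool goes at most 41.7 mm and 7.16 degrees, less where a joint would pass 70% of its speed; a pose out of reach is approached as far as the arm can. A call is refused whole if a number of a shift passes 4.17 or a number of a turn 7.16, either way. A call with a gripper value outside its range is refused whole. The fingers move at their own pace and stop on an object; FORCE is the grip in N (left out, the last holds). Time passes only in rows, so rows that do not move let the fingers close. It gives the time, the measured TCP pose, the force and the opening at its end, in the units of the state.
- robot.read_state(): the state, without advancing time (a new reading comes with each control period).
- robot.read_camera(name): name is "side" or "top"; returns a dict with "img" (384x512x3 uint8, red, green, blue), "fx", "fy", "cx", "cy" (pixels), "extrinsics" (4x4, takes a point from camera to world coordinates). Camera axes: x right, y up, looking along -z (the intrinsics and any distortion apply to the point x, -y, -z); pixel columns grow to the right and rows downward; lengths in m; the calibration is good to about 2 mm. A picture is of the moment at which its call begins. There is no depth.
- robot.close_job(): hands the job in, once; it reports no verdict.
Trained networks look in a picture, given as the dict that the camera call returned (one of the last four; its "shot" number tells which), for a name from the list of things; names that differ only in an ending like _2 or _b are one class to them, and where a whole thing is asked for, a point or a joint stands for the part that bears it (a point fixed in the world has none). Each returns a list of dicts, best first, with "confidence" (0 to 1); they miss things now and then, are a little off and sometimes report something else, mostly with a low value. They report only what shows in the picture. A call takes as long as a camera call.
- robot.masks_of(picture, label): "pixels" (384x512 bool, what is visible of it) and "point" ([column, row] in pixels, amid what is visible of it).
- robot.pinpoint(picture, label): "point" ([column, row] in pixels: a listed point, or the origin of a listed thing).
The state is a dict: "t": time; "q": joint angles; "dq": joint speeds; "joint_torque": joint torques, N m; "tool_pos": TCP position; "orientation": TCP orientation; "force": force on the tool from outside, world axes, zero at the start; "wrist_torque": the same for the moment, N m; "opening": finger opening in m.
Only numpy, scipy, OpenCV 4.12 (cv2) and the standard library are available. Lean on these libraries where they do the work, as an engineer would, in place of code of your own. Each camera call takes 0.05 s, during which the arm holds its last target. There are 200 camera calls.

## Task

I am about to dose from above into the beaker on the balance. Both sliding side doors of its glass draught shield were left open: slide each fully shut so that no draught crosses the pan, and only then raise the hinged glass flap on top and keep hold of it open at 60 degrees from its closed, level position; it has no stay and falls shut by itself, so finish still holding it there with the fingers. Do not let the flap drop, and do not shift the beaker or the other things on the bench.

Things in the scene. Friction and masses are not known exactly. Their poses are not given: they have to be found in the camera images.
- balance: white laboratory balance, fixed to the bench, 310 mm deep (its own x, front towards -x), 212 mm wide (y), 160 mm tall; origin on the bench under its centre, z up. The chamber is a glass box 100 mm tall on the rear of the 50 mm high base, its front pane at x = -85 mm, a solid rear housing 150 mm tall from x = 77 to 153 mm; a low sloping console with display lies in front.
- door_left (a joint): left side door (balance +y) of glass with a black fin handle; metres it has slid back (balance +x) from fully shut: 0 = shut, against its stop, 0.09 = fully open. Slides along the balance's x with about 1 N of friction and stays where it is left.
- door_left_grip (a point): centre of the left door's upright black fin handle: 12 mm thick along the balance's x, 34 mm out from the door along y, 48 mm tall; it moves with the door. Its near end is 7 mm out from the door's glass, joined to it by a root of the same thickness on a flat foot 24 mm long; its top is 24 mm above this point, level with the chamber's top.
- door_right (a joint): right side door (balance -y), the mirror image of the left: metres slid back from fully shut, 0 = shut, 0.09 = fully open
- door_right_grip (a point): centre of the right door's fin handle, the same as the left's, mirrored
- flap (a joint): glass flap over the chamber, 178 mm wide, 0.24 to 0.35 kg: angle in rad that its front edge has been raised, 0 = closed and level, 1.047 = 60 degrees, stop at 1.4; no stay or spring, falls shut under its weight from any angle; 1 to 2 N at the grip lifts it.
- flap_grip (a point): centre of the grip tab on the flap's front edge, a black tab 14 mm wide (along the balance's y), 12 mm thick, sticking out 46 mm forward from the flap's front edge; this point lies 190 mm from the hinge axis, 28 mm in front of the flap's edge and 18 mm behind the tab's free end; it moves with the flap. The first 10 mm of the tab at the flap's edge is a wider root, 30 mm wide. Nothing is within 90 mm below the tab.
- flap_hinge (a point): middle of the flap's hinge axis, which runs level along the balance's y at the rear of the chamber's top, at the height of the closed tab's centre
- beaker_mid (a point): centre of the small clear beaker (50 mm wide, 60 mm tall) that stands loose on the pan inside the chamber
- tip_box: clear-lidded white box of pipette tips, 89x118x84 mm, on the left; origin at its underside
- pipette: micropipette lying on the bench, 248 mm long, 33 mm wide, left of the balance; origin at its underside
- stain_dropper: small white bottle with a blue cap, 31 mm wide, 56 mm tall, left of the balance; origin at its underside
- lab_timer: white bench timer, 66x64x28 mm, right of the balance; origin at its underside

How it is judged:
By the outcome, as a careful person would: the job done as asked, in the order asked, and still so for the second after the job is handed in, while the arm keeps its last pose, push and grip.
It also fails if it takes over 58 s, if anything falls off the work surface, if the arm or the gripper's body presses on something with over 40 N, if the wrist force passes 120 N, or if a joint passes its speed limit or range.

## Working session

There is one attempt and no reset: what is moved stays moved. The work goes in short steps, Python scripts to look and compute and a shell command to move; the robot and the scene stay as the last step left them, time stands still between calls to the robot, and variables do not carry over. Pictures are saved under pics/ and viewed, on a budget of 10 in all, crops included, one or two more only if the job needs it, and the job is handed in when it is done.

```bash
mkdir -p pics
cat > h.py <<'E'
import numpy as np, cv2
from scipy.spatial.transform import Rotation as R
from plant import robot
def ray(p,uv):
    E=np.array(p["extrinsics"]);d=np.array([(uv[0]-p["cx"])/p["fx"],-(uv[1]-p["cy"])/p["fy"],-1.])
    d=E[:3,:3]@d;return E[:3,3],d/np.linalg.norm(d)
def tri(p,a,q,b):
    o1,d1=ray(p,a);o2,d2=ray(q,b)
    s=np.linalg.lstsq(np.c_[d1,-d2],o2-o1,rcond=None)[0]
    x,y=o1+s[0]*d1,o2+s[1]*d2
    return (x+y)/2,np.linalg.norm(x-y)
def atz(p,uv,z):
    o,d=ray(p,uv);return o+d*(z-o[2])/d[2]
def proj(p,X):
    E=np.array(p["extrinsics"]);c=E[:3,:3].T@(np.array(X)-E[:3,3])
    return np.array([p["cx"]+p["fx"]*c[0]/-c[2],p["cy"]-p["fy"]*c[1]/-c[2]])
E
python3 - <<'E'
from h import *
P={n:robot.read_camera(n) for n in("side","top")}
print({k:v for k,v in P["side"].items() if k!="img"},P["top"]["extrinsics"])
for n in P: cv2.imwrite(f"pics/{n}0.png",P[n]["img"][:,:,::-1])
for l in ["balance","door_left_grip","door_right_grip","flap_grip","flap_hinge","beaker_mid","tip_box","pipette","stain_dropper","lab_timer"]:
    r={n:robot.pinpoint(P[n],l) for n in P}
    for n in P: print(l,n,[(np.round(x["point"],1),round(x["confidence"],2)) for x in r[n][:2]])
    if r["side"] and r["top"]: print("   ",*tri(P["side"],r["side"][0]["point"],P["top"],r["top"][0]["point"]))
print(robot.read_state())
E
```

```text
{'fx': 470.4934057545535, 'fy': 470.4934057545535, 'cx': 265.0129456717502, 'cy': 198.0879747109413, 'extrinsics': array([[-0.99947136, -0.0074851 ,  0.03163801,  0.70068866],
       [ 0.02896527, -0.64695642,  0.76197664,  0.9896807 ],
       [ 0.01476495,  0.76249024,  0.64683123,  0.9550905 ],
       [ 0.        ,  0.        ,  0.        ,  1.        ]]), 'shot': 1} [[-0.20840413  0.7733147  -0.5987922  -0.21099652]
 [-0.97790756 -0.15457612  0.14072325  0.19526537]
 [ 0.01626438  0.61489072  0.78844459  1.21632016]
 [ 0.          0.          0.          1.        ]]
balance side [(array([261.7, 223.7]), 0.69)]
balance top [(array([265.1, 203. ]), 0.56)]
    [ 0.66997849 -0.04324879 -0.01697285] 0.011405707633842053
door_left_grip side [(array([281. , 217.7]), 0.94)]
door_left_grip top [(array([225.1, 197.4]), 0.8), (array([298.2, 176.9]), 0.64)]
    [0.61964954 0.09711152 0.12800435] 0.004793492967109126
door_right_grip side [(array([264.6, 161.8]), 0.42)]
door_right_grip top [(array([300.6, 177.2]), 0.64)]
    [ 0.65552325 -0.1564575   0.12351681] 0.002970524380117019
flap_grip 
[... 887 characters left out ...]
-0.32098442 -0.00393643] 0.00027236878239963287
{'t': 1.1, 'q': array([ 1.07460209e+00,  1.30415246e-01,  1.48819582e+00,  2.27459146e-06,
        1.52300782e+00, -8.54198460e-02]), 'dq': array([-0.00045566, -0.00099107,  0.00108669,  0.00083525, -0.00284925,
       -0.0007284 ]), 'joint_torque': array([ 5.18308952e-04, -5.59785283e+01, -4.92054713e+01,  7.64840492e-02,
        2.26447871e-02, -2.70937056e-05]), 'tool_pos': array([0.23958219, 0.55009328, 0.2186284 ]), 'orientation': array([-6.40714176e-01, -3.07555342e+00,  3.84512704e-05]), 'force': array([ 0.14163464, -0.03642132,  1.04642464]), 'wrist_torque': array([-0.00633326, -0.04131472, -0.00395476]), 'opening': 0.09308360221783073}
```

Run:
```python
import cv2
s=cv2.imread("pics/side0.png");t=cv2.imread("pics/top0.png")
cv2.imwrite("pics/s1.png",cv2.resize(s[130:360,180:380],None,fx=2.6,fy=2.6,interpolation=2))
cv2.imwrite("pics/t1.png",cv2.resize(t[130:280,130:380],None,fx=3.2,fy=3.2,interpolation=2))
```

```text
(no output)
```

View pics/s1.png

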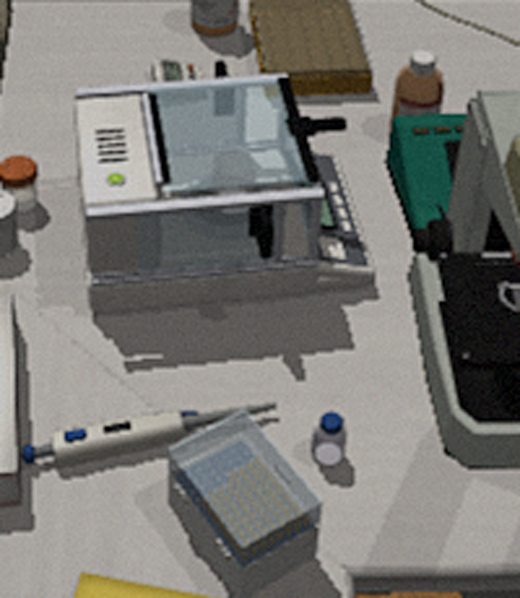

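View pics/t1.png

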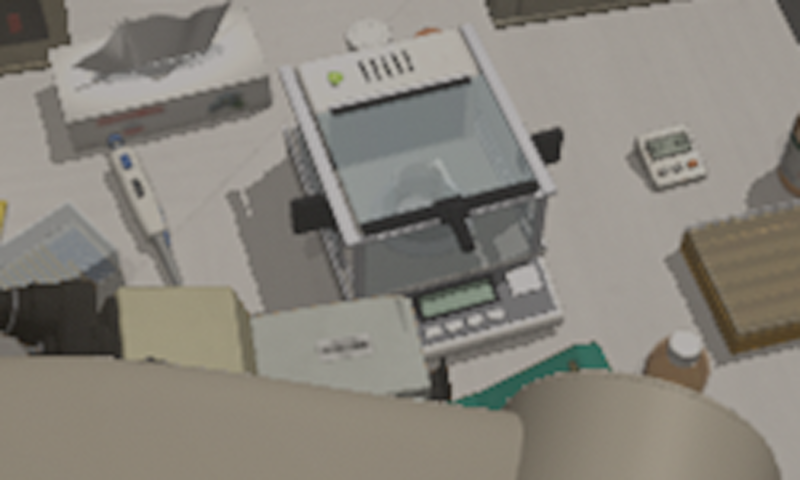

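```bash
cat > fit.py <<'E'
from h import *
from scipy.optimize import least_squares
obs=[("s","L",281,217.7),("s","R",264.6,161.8),("s","F",305.8,179.5),("s","H",237.8,182.8),("t","L",225.1,197.4),("t","R",300.6,177.2),("t","F",273.5,206.7),("t","H",250.3,159.1)]
P={"s":robot.read_camera("side"),"t":robot.read_camera("top")}
def pts(v):
    x,y,a,h,yd,xl,xr=v
    T=lambda b:np.array([x+np.cos(a)*b[0]-np.sin(a)*b[1],y+np.sin(a)*b[0]+np.cos(a)*b[1],b[2]])
    return dict(L=T((xl,yd,.126)),R=T((xr,-yd,.126)),F=T((-.113,0,h)),H=T((.077,0,h)))
def res(v):
    p=pts(v);return np.concatenate([proj(P[c],p[k])-[u,w] for c,k,u,w in obs]+[[(v[3]-.155)*500]])
if __name__=="__main__":
    s=least_squares(res,[.66,-.02,.17,.155,.126,-.03,-.03],loss="soft_l1")
    print(np.round(s.x,4),np.degrees(s.x[2]));print(np.round(res(s.x),1))
    for k,p in pts(s.x).items(): print(k,np.round(p,4))
E
python3 fit.py
```

```text
[ 0.6572 -0.0257  0.1025  0.1536  0.1268 -0.024  -0.0156] 5.875062598670098
[ 0.3  1.5  0.6  0.3  0.4 -1.   0.1  0.5  0.1 -0.4 -0.6 -0.6 -0.1 -2.8
  3.9  0.  -0.7]
L [0.6203 0.0979 0.126 ]
R [ 0.6547 -0.1535  0.126 ]
F [ 0.5448 -0.0373  0.1536]
H [ 0.7338 -0.0179  0.1536]
```

Run:
```python
from fit import *
S=lambda u,v:(180+u/2.6,130+v/2.6); T=lambda u,v:(130+u/3.2,130+v/3.2)
for n,c,a,b,z in [("lrailS","s",S(320,190),S(86,209),.16),("rrailS","s",S(287,77),S(78,92),.16),("lrailT","t",T(353,241),T(287,70),.16),("rrailT","t",T(552,192),T(467,30),.16),
  ("flapfrontT","t",T(360,233),T(540,185),.155),("rearfrontT","t",T(333,108),T(470,80),.152),("consoleT","t",T(425,355),T(563,318),.0),("tabT","t",T(467,248),T(455,215),.154)]:
    p,q=atz(P[c],a,z),atz(P[c],b,z);d=q-p;print(n,np.round(p,3),np.round(q,3),round(float(np.degrees(np.arctan2(d[1],d[0]))),1))
s=least_squares(res,[.66,-.02,.17,.155,.126,-.03,-.03],loss="soft_l1").x
for y in [6,8]: print(proj(P["t"],pts(s)["H"]))
```

```text
lrailS [0.564 0.074 0.16 ] [0.795 0.1   0.16 ] 6.3
rrailS [ 0.583 -0.118  0.16 ] [ 0.814 -0.092  0.16 ] 6.5
lrailT [0.555 0.062 0.16 ] [0.781 0.088 0.16 ] 6.4
rrailT [ 0.574 -0.136  0.16 ] [ 0.802 -0.107  0.16 ] 7.2
flapfrontT [0.566 0.053 0.155] [ 0.589 -0.128  0.155] -82.9
rearfrontT [0.728 0.05  0.152] [ 0.739 -0.095  0.152] -85.8
consoleT [ 0.516 -0.003  0.   ] [ 0.531 -0.152  0.   ] -84.2
tabT [ 0.53  -0.041  0.154] [ 0.57  -0.039  0.154] 2.9
[254.15235845 159.10442391]
[254.15235845 159.10442391]
```

Run:
```python
from fit import *
for X in [(.24,.55,.219),(.24,.55,.33)]: print(proj(P["s"],X),proj(P["t"],X))
t=P["t"]["img"];s=P["s"]["img"]
cv2.imwrite("pics/both.png",cv2.resize(np.vstack([s,t])[:,:,::-1],(448,600),interpolation=3) if 0 else cv2.resize(np.hstack([s,t])[:,:,::-1],(800,300),interpolation=3))
```

```text
[513.92173282 353.8459617 ] [ 55.88965935 332.67844737]
[538.64859284 315.86135856] [ 37.70445048 313.27379245]
```

View pics/both.png

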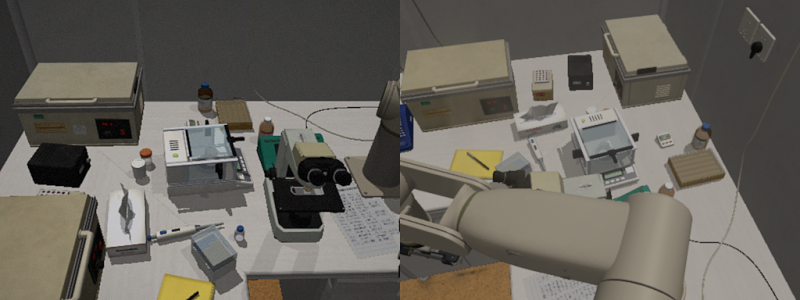

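Run:
```python
from fit import *
p,q=P["s"],P["t"]
k=512/400
for n,u in [("base bottomR",(411,300)),("base bottomL",(348,305)),("base back",(345,225))]: print(n,np.round(atz(p,u,0),3))
a=np.vstack([cv2.resize(p["img"][140:330,320:470],None,fx=2.6,fy=2.6)[:490,:390]])
b=cv2.resize(q["img"][190:300,150:350],None,fx=2.0,fy=2.0)
c=np.zeros((490,790,3),np.uint8);c[:a.shape[0],:390]=a;c[:220,390:790]=b
cv2.imwrite("pics/mic.png",c[:,:,::-1])
```

```text
base bottomR [0.298 0.265 0.   ]
base bottomL [0.46  0.277 0.   ]
base back [ 0.421 -0.01   0.   ]
```

View pics/mic.png

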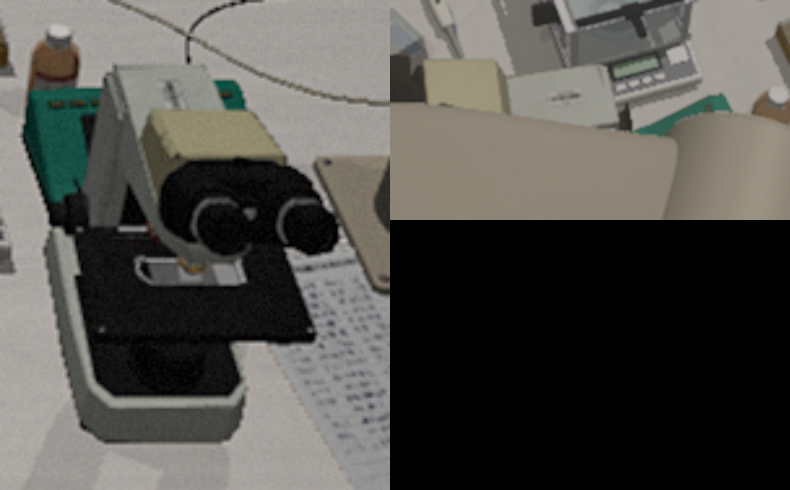

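Run:
```python
from fit import *
p,q=P["s"],P["t"]
b=lambda u,v:(150+(u-390)/2,190+v/2)
S=lambda u,v:(320+u/2.6,140+v/2.6)
for n,u,v in [("arm back xmax",S(115,65),b(610,66)),("arm back xmin",S(205,66),b(620,124)),("beige back xmax",S(148,112),b(500,60)),("beige back",S(262,112),b(508,112)),("beige front xmax",S(160,165),b(425,60)),("eyepiece xmax",S(165,175),b(398,56))]: print(n,[np.round(x,3) for x in tri(p,u,q,v)])
for n,u in [("base",S(50,235)),("bF",S(85,435)),("bR",S(242,420))]: print(n,atz(p,u,0.03))
for m in robot.pinpoint(p,"stain_dropper")[:3]: print(m["point"],m["confidence"],atz(p,m["point"],0))
```

```text
arm back xmax [array([0.415, 0.037, 0.257]), np.float64(0.007)]
arm back xmin [array([0.327, 0.042, 0.258]), np.float64(0.004)]
beige back xmax [array([0.419, 0.176, 0.307]), np.float64(0.003)]
beige back [array([0.33 , 0.182, 0.318]), np.float64(0.017)]
beige front xmax [array([0.429, 0.265, 0.322]), np.float64(0.002)]
eyepiece xmax [array([0.433, 0.294, 0.336]), np.float64(0.005)]
base [0.45006731 0.04314362 0.03      ]
bF [0.4571496  0.30647291 0.03      ]
bR [0.30713238 0.29217101 0.03      ]
[305.1, 307.2] 0.52 [0.56706546 0.28187362 0.        ]
```

```bash
python3 -m jog '[[[0,0,-6,0,0,-1.5,0],[0,0,-6,0,0,-1.5,0],[0,0,-6,0,0,-1.5,0],[0,0,-6,0,0,-1.5,0],[0,0,-6,0,0,-1.5,0]]]' 20
python3 -m jog '[[[0,0,0,-3.46,-1.4,-0.3,0],[0,0,0,-3.46,-1.4,-0.3,0],[0,0,0,-3.46,-1.4,-0.3,0],[0,0,0,-3.46,-1.4,-0.3,0],[0,0,0,-3.46,-1.4,-0.3,0]]]'
python3 -m jog '[[[0,0,0,-3.46,-1.4,-0.3,0],[0,0,0,-3.46,-1.4,-0.3,0],[0,0,0,-3.46,-1.4,-0.3,0],[0,0,0,-3.46,-1.4,-0.3,0],[0,0,0,-3.46,-1.4,-0.3,0]]]'
python3 -m jog '[[[0,0,0,-0.14,-3.87,0,0],[0,0,0,-0.14,-3.87,0,0],[0,0,0,-0.14,-3.87,0,0],[0,0,0,-0.14,-3.87,0,0],[0,0,0,0,0,0,0]]]'
```

```text
t: 2.07
tool_pos: [0.2396, 0.55, 0.2944]
orientation: [-0.185, 3.136, -0.0]
force: [0.3, 0.8, 0.8]
opening: 0.0643
t: 2.48
tool_pos: [0.4209, 0.4994, 0.3089]
orientation: [-0.178, 3.136, 0.0]
force: [0.1, 0.1, 0.7]
opening: 0.0311
t: 2.9
tool_pos: [0.6008, 0.4491, 0.3237]
orientation: [-0.177, 3.136, 0.0]
force: [0.1, 0.4, 1.1]
opening: 0.001
t: 3.32
tool_pos: [0.6242, 0.2897, 0.3238]
orientation: [-0.167, 3.137, -0.004]
force: [-0.6, 0.7, -0.0]
opening: 0.0004
```

```bash
python3 -m jog '[[[0,0,0,-0.14,-3.72,1.6,0],[0,0,0,-0.14,-3.72,1.6,0],[0,0,0,-0.14,-3.72,1.6,0],[0,0,0,-0.14,-3.72,1.6,0],[0,0,0,-0.14,-3.72,1.6,0]]]'
python3 -m jog '[[[0,0,0,0,0,1.5,0],[0,0,0,0,0,0,0]]]'
python3 - <<'E'
from h import *
p=robot.read_camera("top");q=robot.read_camera("side")
st=robot.read_state();print(st["tool_pos"],st["q"])
for c in(q,p): print([ (np.round(x["point"],1),round(x["confidence"],2)) for x in robot.pinpoint(c,"door_left_grip")[:2]],proj(c,[.6203,.0979,.126]),proj(c,st["tool_pos"]))
cv2.imwrite("pics/a.png",np.hstack([cv2.resize(c["img"][100:290,170:370],(400,380)) for c in(q,p)])[:,:,::-1])
E
```

```text
t: 3.73
tool_pos: [0.65, 0.1113, 0.2431]
orientation: [-0.178, 3.136, 0.0]
force: [1.1, -0.1, 0.8]
opening: 0.0003
t: 3.9
tool_pos: [0.6486, 0.1102, 0.2245]
orientation: [0.171, -3.131, 0.0]
force: [-0.4, 0.8, -1.2]
opening: 0.0008
[0.6496047  0.11307731 0.2283153 ] [ 9.43337072e-02  2.88523930e-01  1.29053675e+00  4.92197669e-04
  1.56392854e+00 -1.58899758e+00]
[(array([280.8, 219.3]), 0.76)] [281.33813376 219.18413928] [271.17865848 192.57765092]
[(array([224.4, 198.3]), 0.57)] [225.16158891 196.96725804] [217.11999074 169.09759221]
```

View pics/a.png

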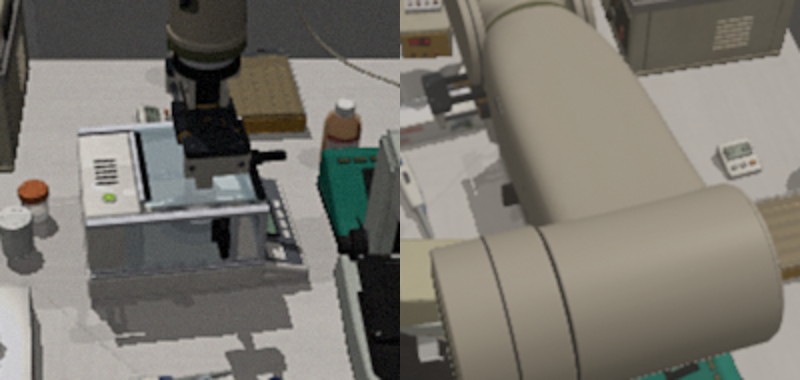

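```bash
python3 -m jog '[[[0,0,0,0,0,3,0],[0,0,0,0,0,3,0],[0,0,0,0,0,3,0],[0,0,0,0,0,2,0],[0,0,0,0,0,0,0]]]'
python3 -m jog '[[[0,0,0,0.7,0,0,0],[0,0,0,0.7,0,0,0],[0,0,0,0.7,0,0,0],[0,0,0,0.7,0,0,0]]]'
python3 -m jog '[[[0,0,0,0.7,0,0,0],[0,0,0,0.7,0,0,0]]]'
python3 -m jog '[[[0,0,0,0.7,0,0,0],[0,0,0,0.7,0,0,0]]]'
```

```text
t: 4.52
tool_pos: [0.6471, 0.114, 0.114]
orientation: [0.18, -3.129, 0.0]
force: [-1.2, -1.1, -1.3]
opening: -0.0
t: 4.85
tool_pos: [0.6232, 0.11, 0.1216]
orientation: [-0.177, 3.132, 0.001]
force: [2.2, -0.0, 0.8]
opening: 0.0005
t: 5.02
tool_pos: [0.6084, 0.108, 0.1202]
orientation: [-0.177, 3.134, 0.0]
force: [1.4, 0.2, 1.2]
opening: 0.0004
t: 5.18
tool_pos: [0.6018, 0.107, 0.1203]
orientation: [-0.176, 3.117, 0.002]
force: [71.4, 8.0, -41.7]
opening: 0.0003
```

```bash
python3 -m jog '[[[0,0,0,-0.8,0,0,0],[0,0,0,-0.7,0,0,0],[0,0,0,-1,0,0,0],[0,0,0,0,0,-3,0],[0,0,0,0,0,-3,0]]]'
python3 -m jog '[[[0,0,0,0,0,-3,0],[0,0,0,0,0,-3,0],[0,0,0,0,0,-3,0],[0,0,0,0,0,0,0]]]'
python3 - <<'E'
from h import *
p=robot.read_camera("top");q=robot.read_camera("side")
st=robot.read_state();print(st["tool_pos"],st["force"])
for c in(q,p): print([ (np.round(x["point"],1),round(x["confidence"],2)) for x in robot.pinpoint(c,"door_left_grip")[:2]],[proj(c,[.6203-.9936*d,.0979-.113*d,.126]).round(1) for d in(.02,.03,.04)])
cv2.imwrite("pics/b.png",np.hstack([cv2.resize(c["img"][130:280,210:360],(400,400)) for c in(q,p)])[:,:,::-1])
E
```

```text
t: 5.6
tool_pos: [0.6168, 0.1088, 0.176]
orientation: [0.176, -3.129, 0.001]
force: [1.3, -0.7, -0.3]
opening: 0.0005
t: 5.93
tool_pos: [0.6214, 0.1093, 0.2767]
orientation: [-0.176, 3.127, 0.0]
force: [0.4, -1.3, 0.1]
opening: 0.0006
[0.61973092 0.10917723 0.2705111 ] [ 0.32299269  0.19226681 -0.64705697]
[(array([291.5, 220.9]), 0.63)] [array([288.9, 218.5]), array([292.7, 218.2]), array([296.5, 217.9])]
[(array([227.9, 205.3]), 0.55)] [array([227. , 201.9]), array([227.9, 204.3]), array([228.8, 206.9])]
```

View pics/b.png

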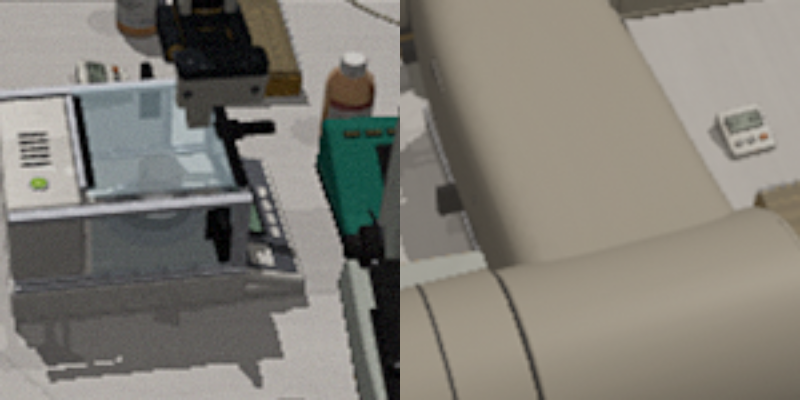

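```bash
python3 -m jog '[[[0,0,0,-0.53,-3.87,0,0],[0,0,0,-0.53,-3.87,0,0],[0,0,0,-0.53,-3.87,0,0],[0,0,0,-0.53,-3.87,0,0],[0,0,0,-0.53,-3.87,0,0]]]'
python3 -m jog '[[[0,0,0,-0.53,-3.87,0,0],[0,0,0,-0.53,-3.87,0,0],[0,0,0,0,0,0,0],[0,0,0,0,0,0,0]]]'
python3 - <<'E'
from h import *
p=robot.read_camera("top");q=robot.read_camera("side")
a=[]
for i in range(4):
    robot.pinpoint(p,"lab_timer") if i else 0; a.append(robot.read_state()["tool_pos"])
print(np.round(a,4))
for c in(q,p): print([ (np.round(x["point"],1),round(x["confidence"],2)) for x in robot.pinpoint(c,"door_right_grip")[:2]],proj(c,[.6547,-.1535,.126]).round(1))
for c in(q,p): print([ (np.round(x["point"],1),round(x["confidence"],2)) for x in robot.pinpoint(c,"door_left_grip")[:2]])
E
```

```text
t: 6.55
tool_pos: [0.6664, -0.0815, 0.266]
orientation: [0.177, -3.133, -0.002]
force: [0.9, -0.1, 0.7]
opening: 0.0004
t: 6.88
tool_pos: [0.6853, -0.1581, 0.265]
orientation: [0.171, -3.132, -0.003]
force: [0.4, 0.4, -0.5]
opening: 0.0004
[[ 0.6858 -0.1552  0.2666]
 [ 0.686  -0.1546  0.2673]
 [ 0.6862 -0.1543  0.2679]
 [ 0.6864 -0.1542  0.2684]]
[(array([266.7, 161.5]), 0.56), (array([239.1, 182. ]), 0.45)] [265.2 162.1]
[] [300.  176.6]
[(array([288.2, 219.5]), 0.68)]
[]
```

```bash
python3 -m jog '[[[0,0,0,0,0,3,0],[0,0,0,0,0,3,0],[0,0,0,0,0,3,0],[0,0,0,0,0,3,0],[0,0,0,0,0,3,0]]]'
python3 -m jog '[[[0,0,0,0,0,0,0],[0,0,0,1,0,0,0],[0,0,0,1,0,0,0],[0,0,0,1,0,0,0]]]'
python3 -m jog '[[[0,0,0,0.7,0,0,0],[0,0,0,0.7,0,0,0],[0,0,0,0,0,0,0]]]'
python3 -m jog '[[[0,0,0,0.4,0,0,0],[0,0,0,0,0,0,0]]]'
python3 -m jog '[[[0,0,0,0.3,0,0,0],[0,0,0,0,0,0,0]]]'
```

```text
t: 7.75
tool_pos: [0.6866, -0.1553, 0.1177]
orientation: [-0.178, 3.136, -0.0]
force: [-0.1, -0.4, -0.1]
opening: 0.0005
t: 8.08
tool_pos: [0.6574, -0.1589, 0.1206]
orientation: [-0.178, 3.135, -0.001]
force: [0.6, 0.5, -1.6]
opening: 0.0007
t: 8.33
tool_pos: [0.6426, -0.161, 0.1202]
orientation: [-0.177, 3.136, -0.001]
force: [0.1, 0.2, -0.2]
opening: 0.0004
t: 8.5
tool_pos: [0.6389, -0.1614, 0.1193]
orientation: [-0.177, 3.136, -0.001]
force: [-0.1, -0.3, -0.0]
opening: 0.0004
t: 8.67
tool_pos: [0.6358, -0.1616, 0.1187]
orientation: [0.177, -3.137, 0.0]
force: [-0.4, 0.1, 0.3]
opening: 0.0006
```

```bash
python3 -m jog '[[[0,0,0,0.3,0,0,0],[0,0,0,0,0,0,0]]]'
python3 -m jog '[[[0,0,0,0.2,0,0,0],[0,0,0,0,0,0,0]]]'
python3 -m jog '[[[0,0,0,0.2,0,0,0],[0,0,0,0,0,0,0]]]'
```

```text
t: 8.83
tool_pos: [0.6335, -0.1618, 0.1187]
orientation: [-0.177, 3.135, -0.0]
force: [5.4, -0.2, -1.3]
opening: 0.0006
t: 9.0
tool_pos: [0.6334, -0.1618, 0.1188]
orientation: [-0.177, 3.131, -0.0]
force: [14.9, -0.3, -7.6]
opening: 0.0007
t: 9.17
tool_pos: [0.6334, -0.1618, 0.1189]
orientation: [-0.178, 3.127, -0.001]
force: [25.5, 0.9, -13.2]
opening: 0.0002
```

```bash
python3 -m jog '[[[0,0,0,-0.7,0,0,0],[0,0,0,-1,0,0,0],[0,0,0,0,0,-3.8,0],[0,0,0,0,0,-3.8,0],[0,0,0,0,0,-3.8,0]]]'
python3 -m jog '[[[0,0,0,0,0,-3.8,0],[0,0,0,2.36,2.68,0,0],[0,0,0,2.36,2.68,0,4.5],[0,0,0,2.36,2.68,0,4.5],[0,0,0,2.36,2.68,0,4.5]]]'
python3 -m jog '[[[0,0,0,2.36,2.68,0,4.5],[0,-6,0,0,0,0,4.5],[0,-6,0,0,0,0,4.5],[0,-6,0,0,0,0,4.5],[0,-6,0,0,0,0,4.5]]]'
python3 -m jog '[[[0,-6,0,0,0,0,4.5],[0,0,0,0,0,0,4.5],[0,0,0,0,0,0,4.5]]]'
python3 - <<'E'
from fit import *
p=robot.read_camera("top");q=robot.read_camera("side")
st=robot.read_state();print(st["tool_pos"],st["q"]);print(R.from_rotvec(st["orientation"]).as_matrix().round(3))
for l in["flap_grip","door_left_grip","door_right_grip","flap_hinge"]:
  for c in(q,p): print(l,[ (np.round(x["point"],1),round(x["confidence"],2)) for x in robot.pinpoint(c,l)[:2]])
for X in [(.5448,-.0373,.1536),(.5926,.0949,.126),(.6148,-.158,.126)]: print(proj(q,X).round(1),proj(p,X).round(1))
cv2.imwrite("pics/c.png",np.hstack([cv2.resize(c["img"][120:270,210:360],(400,400)) for c in(q,p)])[:,:,::-1])
E
```

```text
t: 9.58
tool_pos: [0.6447, -0.16, 0.2323]
orientation: [0.177, -3.133, -0.002]
force: [0.9, -0.6, 1.5]
opening: 0.0003
t: 10.0
tool_pos: [0.5385, -0.0638, 0.2703]
orientation: [0.176, -3.136, -0.0]
force: [0.1, 0.7, -0.3]
opening: 0.0159
t: 10.42
tool_pos: [0.5137, -0.0403, 0.2713]
orientation: [-0.154, 2.713, 0.032]
force: [-0.4, -0.8, 0.7]
opening: 0.0441
t: 10.67
tool_pos: [0.5119, -0.0409, 0.2696]
orientation: [-0.145, 2.617, 0.039]
force: [0.5, -0.3, 0.7]
opening: 0.0449
[ 0.51486093 -0.04079096  0.2724409 ] [-0.34100894 -0.66364036  2.14047771  0.23718974  1.1963686  -2.05945126]
[[-0.861 -0.113  0.496]
 [-0.098  0.994  0.056]
 [-0.499 -0.001 -0.866]]
flap_grip [(array([308. , 180.2]), 0.66)]
flap_grip [(array([275.5, 204.2]), 0.96)]
door_left_grip [(array([292.9, 215. ]), 0.95)]
door_left_grip [(array([227.9, 205.2]), 0.71)]
door_right_grip [(array([278.3, 162.7]), 0.42)]
door_right_grip [(array([252.9, 157.9]), 0.44)]
flap_hinge [(array([240.8, 185.1]), 0.76)]
flap_hinge [(array([254. , 161.1]), 0.71)]
[306.2 178.5] [273.4 203.9]
[291.9 218.3] [227.6 203.8]
[278.4 161.2] [304.7 185.8]
```

View pics/c.png

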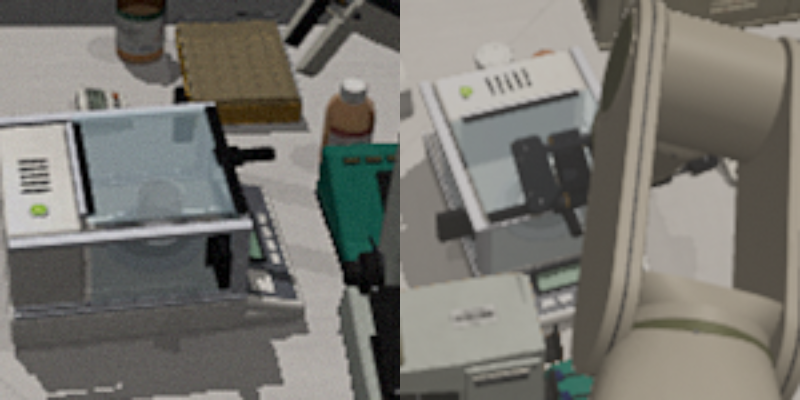

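```bash
python3 -m jog '[[[0,0,0,1.8,-0.2,0,4.5],[0,0,0,1.7,0,0,4.5],[0,0,0,0,0,3.3,4.5],[0,0,0,0,0,3.3,4.5],[0,0,0,0,0,0,4.5]]]'
python3 -m jog '[[[0,0,0,0,0,3.3,4.5],[0,0,0,0,0,3.3,4.5],[0,0,0,0,0,0,4.5],[0,0,0,0,0,0,4.5]]]'
python3 - <<'E'
from fit import *
p=robot.read_camera("top");q=robot.read_camera("side")
st=robot.read_state();print(st["tool_pos"],st["q"],st["force"]);M=R.from_rotvec(st["orientation"]).as_matrix();print(M.round(3), "grasp",st["tool_pos"]-.019*M[:,2])
for c in(q,p): print([ (np.round(x["point"],1),round(x["confidence"],2)) for x in robot.pinpoint(c,"flap_grip")[:2]])
cv2.imwrite("pics/d.png",np.hstack([cv2.resize(c["img"][140:240,250:350],(400,400),interpolation=2) for c in(q,p)])[:,:,::-1])
E
```

```text
t: 11.68
tool_pos: [0.5147, -0.0413, 0.1894]
orientation: [-0.147, 2.622, 0.043]
force: [-0.7, 0.9, -1.4]
opening: 0.045
t: 12.02
tool_pos: [0.5477, -0.0377, 0.1364]
orientation: [-0.148, 2.62, 0.043]
force: [-0.2, -0.2, -0.0]
opening: 0.045
[ 0.55031401 -0.03903651  0.14200612] [-0.30432901 -0.46028428  2.25064565  0.26620973  0.87883329 -2.10933446] [-0.27767907  0.37449939  0.35031167]
[[-0.858 -0.112  0.5  ]
 [-0.098  0.994  0.055]
 [-0.503 -0.002 -0.864]] grasp [ 0.54080546 -0.04008417  0.15842227]
[(array([305.2, 177.3]), 0.59)]
[(array([275.9, 204.4]), 0.81)]
```

View pics/d.png

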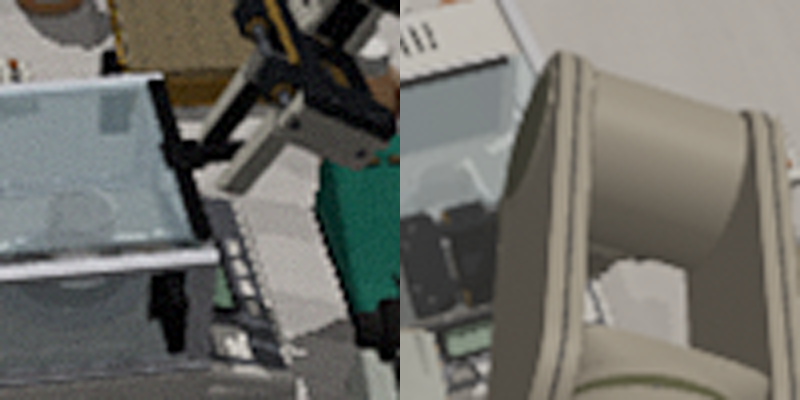

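```bash
python3 -m jog '[[[0,0,0,0,0,0.3,0],[0,0,0,0,0,0,0],[0,0,0,0,0,0,0],[0,0,0,0,0,0,0],[0,0,0,0,0,0,0]]]' 35
python3 -m jog '[[[0,0,0,0,0,0,0],[0,0,0,0,0,0,0],[0,0,0,0,0,0,0]]]'
python3 - <<'E'
from fit import *
a=[]
for i in range(6): robot.read_camera("side");a.append(robot.read_state())
print(np.mean([s["tool_pos"] for s in a],0),np.mean([s["force"] for s in a],0),a[-1]["q"])
M=R.from_rotvec(a[-1]["orientation"]).as_matrix();print(M.round(3),np.mean([s["tool_pos"] for s in a],0)-.019*M[:,2])
E
```

```text
t: 12.73
tool_pos: [0.5506, -0.0383, 0.1362]
orientation: [-0.148, 2.614, 0.04]
force: [-0.3, -0.6, 0.4]
opening: 0.0162
t: 12.98
tool_pos: [0.5506, -0.0384, 0.1362]
orientation: [-0.148, 2.615, 0.039]
force: [-1.1, -0.4, 1.7]
opening: 0.0137
[ 0.5506541  -0.03838909  0.13619487] [-1.24880353 -1.58661164  0.68232782] [-0.30223439 -0.44771581  2.25151873  0.26686566  0.8695969  -2.10996068]
[[-0.861 -0.113  0.497]
 [-0.098  0.994  0.056]
 [-0.5   -0.    -0.866]] [ 0.54121573 -0.03945645  0.1526502 ]
```

```bash
cat > m.py <<'E'
from h import *
a=[]
for i in range(4): robot.read_camera("side");a.append(robot.read_state())
t=np.mean([s["tool_pos"] for s in a],0);f=np.mean([s["force"] for s in a],0)
M=R.from_rotvec(a[-1]["orientation"]).as_matrix();g=t-.019*M[:,2]
d=g-[.733,-.018,.1536];b=np.array([.9936,.113,0])
print("tcp",t.round(4),"grasp",g.round(4),"r",np.hypot(d@b,d[2]).round(4),"ang",np.degrees(np.arctan2(d[2],-d@b)).round(1),"pitch",np.degrees(np.arctan2(-M[2,2],M[:,2]@b)).round(1),"f",f.round(1),"wt",a[-1]["wrist_torque"].round(2),"q",a[-1]["q"].round(2),a[-1]["opening"])
E
python3 -m jog '[[[0,2.5,0,-0.35,0,-0.72,0],[0,2.5,0,-0.35,0,-0.72,0],[0,2.5,0,-0.35,0,-0.72,0],[0,2.5,0,-0.35,0,-0.72,0],[0,0,0,0,0,0,0]]]'; python3 m.py
```

```text
t: 13.8
tool_pos: [0.5505, -0.0384, 0.1696]
orientation: [-0.159, 2.792, 0.027]
force: [-6.0, -3.9, 0.4]
opening: 0.0138
tcp [ 0.5502 -0.0384  0.1678] grasp [ 0.5437 -0.0392  0.1857] r 0.1931 ang 9.6 pitch 70.1 f [-2.5 -2.2 -0.9] wt [-0.31  0.5  -0.13] q [-0.25 -0.32  2.04  0.14  1.09 -1.97] 0.013553501124560023
```

```bash
python3 -m jog '[[[0,2.5,0,-0.35,0,-0.72,0],[0,2.5,0,-0.35,0,-0.72,0],[0,2.5,0,-0.35,0,-0.72,0],[0,2.5,0,-0.35,0,-0.72,0],[0,2.5,0,-0.35,0,-0.72,0]]]'; python3 -m jog '[[[0,2.5,0,-0.35,0,-0.72,0],[0,2.5,0,-0.35,0,-0.72,0],[0,2.5,0,-0.35,0,-0.72,0],[0,0,0,0,0,0,0]]]'; python3 m.py
```

```text
t: 14.42
tool_pos: [0.5574, -0.0376, 0.2075]
orientation: [-0.17, 3.009, 0.011]
force: [-5.2, -1.0, 0.4]
opening: 0.0141
t: 14.75
tool_pos: [0.5664, -0.0365, 0.231]
orientation: [0.177, -3.132, 0.0]
force: [-13.4, -2.7, 5.3]
opening: 0.0136
tcp [ 0.5657 -0.0366  0.2299] grasp [ 0.5657 -0.0366  0.2489] r 0.1934 ang 29.5 pitch 90.1 f [-9.5 -2.3  4.7] wt [-0.29  1.21  0.01] q [-0.15  0.04  1.56 -0.    1.54 -1.84] 0.013791323060231054
```

```bash
python3 -m jog '[[[0,2.5,0,-0.26,0,-0.77,0],[0,2.5,0,-0.33,0,-0.73,0],[0,2.5,0,-0.33,0,-0.73,0],[0,2.5,0,-0.33,0,-0.73,0],[0,2.5,0,-0.33,0,-0.73,0]]]'; python3 -m jog '[[[0,2.5,0,-0.33,0,-0.73,0],[0,2.5,0,-0.33,0,-0.73,0],[0,0,0,0,0,0,0]]]'; python3 m.py
```

```text
t: 15.37
tool_pos: [0.5861, -0.0343, 0.2648]
orientation: [0.165, -2.919, 0.018]
force: [3.3, -1.5, -4.5]
opening: 0.0137
t: 15.62
tool_pos: [0.5956, -0.0332, 0.2767]
orientation: [0.16, -2.828, 0.024]
force: [-4.4, -1.9, 3.5]
opening: 0.0135
tcp [ 0.5957 -0.0332  0.2768] grasp [ 0.6013 -0.0325  0.2949] r 0.1937 ang 46.9 pitch 107.4 f [ 3.1 -1.1 -4.8] wt [ 0.   -1.51  0.12] q [-0.1   0.42  1.08 -0.07  1.94 -1.8 ] 0.013939937304459036
```

```bash
python3 -m jog '[[[0,2.5,0,-0.35,0,-0.72,0],[0,2.5,0,-0.35,0,-0.72,0],[0,2.5,0,-0.35,0,-0.72,0],[0,2.5,0,-0.34,0,-0.72,0],[0,2.5,0,-0.34,0,-0.72,0]]]'; python3 -m jog '[[[0,0,0,0,0,0,0],[0,0,0,0,0,0,0]]]'; python3 m.py
python3 - <<'E'
from fit import *
p=robot.read_camera("top");q=robot.read_camera("side")
th=np.radians(60);b=np.array([.9936,.113,0]);X=np.array([.733,-.018,.1536])-.19*np.cos(th)*b+[0,0,.19*np.sin(th)]
r=[]
for c in(q,p):
  o=robot.pinpoint(c,"flap_grip")[:2];r.append(o);print([(np.round(x["point"],1),round(x["confidence"],2)) for x in o],proj(c,X).round(1))
for l in["door_left_grip","door_right_grip","beaker_mid"]:
  for c in(q,p): print(l,[(np.round(x["point"],1),round(x["confidence"],2)) for x in robot.pinpoint(c,l)[:1]])
cv2.imwrite("pics/e.png",np.hstack([cv2.resize(c["img"][90:290,200:360],(400,500),interpolation=2) for c in(q,p)])[:,:,::-1])
E
```

```text
t: 16.23
tool_pos: [0.6251, -0.0298, 0.3037]
orientation: [0.149, -2.615, 0.039]
force: [4.8, -1.5, -8.2]
opening: 0.014
t: 16.4
tool_pos: [0.6251, -0.0298, 0.3028]
orientation: [0.148, -2.614, 0.039]
force: [3.0, -0.5, -7.1]
opening: 0.0138
tcp [ 0.6252 -0.0298  0.3029] grasp [ 0.6346 -0.0287  0.3194] r 0.1931 ang 59.2 pitch 119.9 f [  6.    0.3 -12.2] wt [ 0.33 -2.07  0.06] q [-0.07  0.76  0.61 -0.12  2.27 -1.81] 0.013864900118283133
[(array([274.2, 131.2]), 0.81)] [274.2 129.4]
[] [265.6 143.8]
door_left_grip [(array([294. , 219.7]), 0.72)]
door_left_grip []
door_right_grip [(array([278.5, 164.5]), 0.68)]
door_right_grip []
beaker_mid [(array([267.5, 199.7]), 0.87)]
beaker_mid [(array([338.4, 180.7]), 0.37)]
```

View pics/e.png

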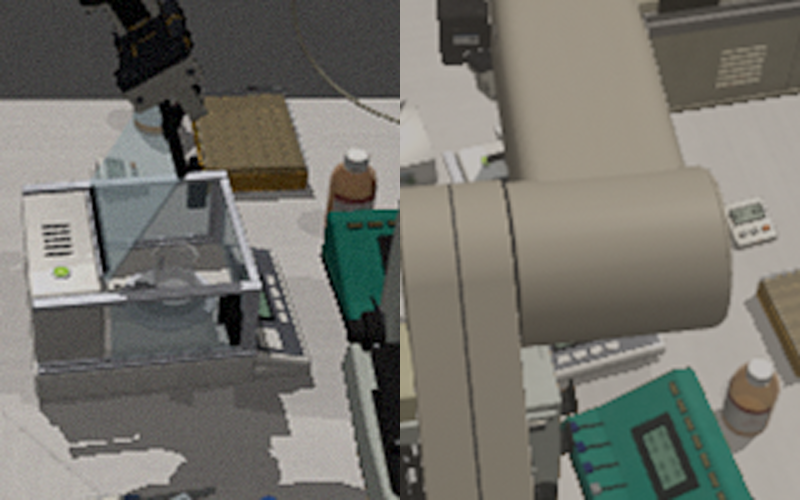

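```bash
python3 -m jog '[[[0,0.3,0,-0.08,0,-0.06,0],[0,0,0,0,0,0,0],[0,0,0,0,0,0,0]]]'; python3 m.py; python3 -c "
from plant import robot
print(robot.close_job())"
```

```text
t: 17.45
tool_pos: [0.6258, -0.0297, 0.3034]
orientation: [0.148, -2.611, 0.039]
force: [5.2, 1.1, -11.6]
opening: 0.0135
tcp [ 0.6258 -0.0297  0.3034] grasp [ 0.6353 -0.0286  0.3198] r 0.1931 ang 59.4 pitch 120.2 f [  5.6   0.5 -12. ] wt [ 0.29 -1.95  0.03] q [-0.07  0.77  0.6  -0.12  2.28 -1.81] 0.01365419866744773
the job is handed in; nothing more can be done
None
```

I slid both side doors shut against their stops, then gripped the flap tab and raised it to about 60 degrees. I handed the job in at about 18 s, still holding it.

- **Doors:** Both ended at matching positions along the balance. The left one hit its stop harder than I meant: a brief 71 N reading along the push and 42 N downward at the wrist. That was through the fingertips and under the 120 N wrist limit. I pushed the right one in small steps, to about 25 N. The side camera showed both handles still in place at the end; the top view was blocked by the arm.
- **Flap:** The tool had turned 60.2 degrees since gripping the closed tab. The angle worked out from the tab's position and my estimated hinge position read 59.4, so the two checks differ by about 0.8 degrees. The fingers were closed on the 14 mm tab (reading 13.7 mm) with the grip set to 35 N.
- **Leftover force:** About 13 N remained at the wrist, mostly along the flap's length. A small correction did not remove it.
- **Bench:** The beaker's detected position in the side view moved less than 1 pixel. I did not separately re-measure the tip box, pipette, dropper and timer at the end. The arm kept well above them or clear of them.

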